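Link the wardrobe push lamps in order

TASK

The push lamps on the wardrobe ledge link up in the order they are switched on: with the fingertips, lightly press in the white lens of the large round lamp first, then the square lamp, then the long bar lamp, so that each lens stays in, and finish clear of them. Leave the small round spare lamp off. Do not pick up or shove any lamp, and leave the other things on the ledge where they stand.

Things in the scene. Friction and masses are not known exactly. Their poses are not given: they have to be found in the camera images.
- round_lamp: Large round push lamp: foot 84 mm across, round lens 68 mm across, about 0.26 kg. Loose foot of dark steel 18 mm high, standing on the ledge; origin at the centre of its underside, z up. The flat white frosted lens on it has its top 30 mm above the ledge when up, 22 mm when fully in.
- round_top (a point): Centre of the top face of the round lamp's lens; it goes down with the lens; z up.
- round_lens (a joint): How far the round lamp's lens is pushed in, m: 0 up (off), 0.008 fully in. It has no return spring: it stays where it is left (on from 0.004). It moves straight down against about 3 N of friction plus 0.6 N for each 10 mm/s of speed, and meets a hard stop at 0.008.
- square_lamp: Square push lamp: foot 70 x 70 mm, square lens 54 x 54 mm, sides along its x and y, about 0.26 kg. Loose foot of dark steel 18 mm high, standing on the ledge; origin at the centre of its underside, z up. The flat white frosted lens on it has its top 30 mm above the ledge when up, 22 mm when fully in.
- square_top (a point): Centre of the top face of the square lamp's lens; it goes down with the lens; z up.
- square_lens (a joint): How far the square lamp's lens is pushed in, m: 0 up (off), 0.008 fully in. It has no return spring: it stays where it is left (on from 0.004). It moves straight down against about 3 N of friction plus 0.6 N for each 10 mm/s of speed, and meets a hard stop at 0.008.
- bar_lamp: Long bar push lamp: foot 130 mm (its x) by 42 mm (its y), lens 112 x 28 mm, about 0.28 kg. Loose foot of dark steel 18 mm high, standing on the ledge; origin at the centre of its underside, z up. The flat white frosted lens on it has its top 30 mm above the ledge when up, 22 mm when fully in.
- bar_top (a point): Centre of the top face of the bar lamp's lens; it goes down with the lens; z up.
- bar_lens (a joint): How far the bar lamp's lens is pushed in, m: 0 up (off), 0.008 fully in. It has no return spring: it stays where it is left (on from 0.004). It moves straight down against about 3 N of friction plus 0.6 N for each 10 mm/s of speed, and meets a hard stop at 0.008.
- small_lamp: Small round push lamp, the spare, not to be pressed: foot 50 mm across, round lens 36 mm across, about 0.16 kg. Loose foot of dark steel 18 mm high, standing on the ledge; origin at the centre of its underside, z up. The flat white frosted lens on it has its top 30 mm above the ledge when up, 22 mm when fully in.
- small_top (a point): Centre of the top face of the small lamp's lens; it goes down with the lens; z up.
- small_lens (a joint): How far the small lamp's lens is pushed in, m: 0 up (off), 0.008 fully in. It has no return spring: it stays where it is left (on from 0.004). It moves straight down against about 3 N of friction plus 0.6 N for each 10 mm/s of speed, and meets a hard stop at 0.008.
- bowl: Small blue ceramic bowl, 100 mm across, 45 mm high, loose. Origin under its centre.
- watch_case: Closed steel watch case, 77 (x) x 92 (y) x 49 mm high, loose. Origin under its centre.
- cream_jar: Amber glass cream jar with a dark lid, 58 mm across, 50 mm high, loose. Origin under its centre.
- spray_bottle: Closed clear glass spray bottle with black cap, 52 mm across, 131 mm high, loose. Origin under its centre.
- jewellery_stand: Wooden jewellery stand: round foot 110 mm across, post, and a 180 mm crossbar along its y, 189 mm high overall, loose. Origin under its centre.
Not all that is in view belongs to the job. What is shaped like the round_lamp but green or red is not meant.

How it is judged:
By the outcome, as a careful person would: the job done as asked, in the order asked, and still so for the second after the job is handed in, with the robot touching nothing.
It also fails if it takes over 59 s, if anything falls off the work surface, if the arm or the gripper's body presses on something with over 40 N, if the wrist force passes 120 N, or if a joint passes its speed limit or range.

ROBOT

A 6-joint arm with a two-finger parallel gripper is mounted at the origin on the work surface. World frame = base frame: x ahead of the robot, y to its left, z up, the work surface at z = 0. Lengths are in mm, angles in rad, forces in N, time in s.
With the tool pointing down it reaches from about 300 to 775 mm from the base axis. Payload 14.6 kg.
Tool frame: the origin (TCP) lies at the very end of the fingers, on their centre line; the grasp point (between the pads) lies 19 mm behind it (manip.grip_point_offset is the distance from the TCP to the grasp point, in mm); z points along the fingers, y is the line along which they close (so a half turn about z gives the same grasp; the last joint's range is limited). The gripper opens to 94 mm and grips with 3 to 60 N. Pads are 16 mm wide; open, the fingers measure 119 mm over their backs; the gripper's body (75 mm by 177 mm) begins 78 mm behind the grasp point.
Start: joints at [1.249, 0.3, 1.521, -0, 1.321, -0.067], TCP at [138.626, 532.233, 175.246] pointing down, gripper open.
Joint ranges: [-3.03, 3.03], [-0.79, 2.21], [0.23, 2.52], [-1.04, 4.18], [0, 3.07], [-2.55, 2.55]. Speed limits (rad/s): [2.22, 2.22, 2.57, 3.14, 3.14, 3.14].

INTERFACE

Orientations are given as [roll, pitch, yaw] about the fixed x, y, z axes, in that order (R = Rz(yaw) Ry(pitch) Rx(roll)).
In Python, from cell import telemetry, eyes, manip gives the robot as it stands.
- The arm moves only by the tool play_rows, never from a script. Its arguments are lists of equal length, an entry for each row: "translation": the shift along the world's x, y, z in m, a list of three; "yaw": the turn about the world's z in rad. A call has 1 to 12 rows; each row is the pose to reach, as a shift and turn from the pose commanded when the call began; what a row does not reach only later rows make up. A row lasts 1/8 s, in which the tool goes at most 62.5 mm and 10.7 degrees, less where a joint would pass 70% of its speed; a pose out of reach is approached as far as the arm can. A call with a gripper value outside its range is refused whole. "hand" is the opening, from 0 (shut) to 1 (fully open), set as the call begins (left out, the last holds). The fingers move at their own pace and stop on an object; "force" is the grip in N (left out, the last holds). Time passes only in rows, so rows that repeat a pose let the fingers close. It gives the time, the measured TCP pose, the force, the opening and the grip force at its end, in the units of the state.
- telemetry.read_state(): the state, without advancing time (a new reading comes with each control period).
- eyes.camera(name): name is "scene" or "top" or "wrist"; returns a dict with "pixels" (420x560x3 uint8, red, green, blue), "fx", "fy", "cx", "cy" (pixels), "cam_to_world" (4x4, takes a point from camera to world coordinates); the wrist camera has in their place "T_tool_cam" (4x4, takes a point from camera to tool coordinates, whose origin is the TCP and whose axes are the flange's). Camera axes: x right, y up, looking along -z (the intrinsics and any distortion apply to the point x, -y, -z); pixel columns grow to the right and rows downward; lengths in mm; the calibration is good to about 2 mm. A picture is of the moment at which its call begins: read the wrist's pose just before it. There is no depth.
- manip.sign_off(): hands the job in; it is judged then, once.
The state is a dict: "clock": time; "joints": joint angles; "qd": joint speeds; "effort": joint torques, N m; "eef_pos": TCP position; "eef_rot": TCP orientation; "wrist_force": force on the tool from outside, world axes, zero at the start; "moment": the same for the moment, N m; "finger_gap": finger opening in mm; "finger_force": force on a finger pad.
Only numpy, scipy, OpenCV 4.12 (cv2) and the standard library are available. Lean on these libraries where they do the work, as an engineer would, in place of code of your own. Each camera call takes 0.05 s, during which the arm holds its last target. There are 200 camera calls.

## Working session

There is one attempt and no reset: what is moved stays moved. The work goes in short steps, Python scripts to look and compute and a tool call to move; the robot and the scene stay as the last step left them, time stands still between calls to the robot, and variables do not carry over. Pictures are saved under pics/ and viewed, at most 10 in all, crops included, and the job is handed in when it is done.

Besides the shell and the picture viewer there is one more tool, called after "Request:" as name(argument=value, ...), one argument or row to a line, values as JSON. play_rows: Moves the arm, as the interface text tells. Its arguments: {"type":"object","properties":{"translation":{"type":"array","items":{"type":"array","items":{"type":"number"}}},"yaw":{"type":"array","items":{"type":"number"}},"hand":{"type":"number"},"force":{"type":"number"}},"required":["translation","yaw"]}

```bash
mkdir -p pics; python3 - <<'E'
from cell import telemetry, eyes, manip
import cv2,pickle
d={}
for n in("scene","top","wrist"):
    s=telemetry.read_state();c=eyes.camera(n);d[n]=(s,c)
    cv2.imwrite(f"pics/{n}1.png",c["pixels"][:,:,::-1])
    print(n,{k:v for k,v in c.items() if k!="pixels"})
print(s)
pickle.dump(d,open("d1.pkl","wb"))
E
```

```text
scene {'fx': 442.01210304764345, 'fy': 442.01210304764345, 'cx': 284.00530297690676, 'cy': 211.59506232596948, 'cam_to_world': array([[ 4.86764967e-01, -4.90326894e-01,  7.22938036e-01,
         1.22639255e+03],
       [ 8.73427257e-01,  2.86070891e-01, -3.94066330e-01,
        -2.86719313e+02],
       [-1.35902079e-02,  8.23251470e-01,  5.67514162e-01,
         6.27947613e+02],
       [ 0.00000000e+00,  0.00000000e+00,  0.00000000e+00,
         1.00000000e+00]])}
top {'fx': 530.7972548552212, 'fy': 530.7972548552212, 'cx': 274.4582243978502, 'cy': 216.7805517565226, 'cam_to_world': array([[ 6.31965055e-03,  9.97319619e-01, -7.28947163e-02,
         4.12635479e+02],
       [-9.99865058e-01,  5.19673928e-03, -1.55839516e-02,
         7.52294627e+01],
       [-1.51633658e-02,  7.29833649e-02,  9.97217880e-01,
         1.31863039e+03],
       [ 0.00000000e+00,  0.00000000e+00,  0.00000000e+00,
         1.00000000e+00]])}
wrist {'fx': 295.1433525592602, 'fy': 295.1433525592602, 'cx': 281.10698447150304, 'cy': 211.50811282068724, 'T_tool_cam': array([[-4.03616579e-04,  9.59436857e-01,  2.
[... 272 characters left out ...]
      1.00000000e+00]])}
{'clock': 0.1, 'joints': array([ 1.24937356e+00,  3.00418102e-01,  1.52152134e+00,  1.61164760e-05,
        1.32069220e+00, -6.65715846e-02]), 'qd': array([-0.0015677 , -0.00303387, -0.00185887, -0.00099301,  0.00034924,
       -0.00159435]), 'effort': array([ 2.75064049e-03, -5.32645833e+01, -3.53280973e+01,  7.09920796e-02,
        2.35831324e-02, -5.65484333e-05]), 'eef_pos': array([138.5546827 , 531.98682964, 174.74068694]), 'eef_rot': array([-3.14055700e+00, -8.46923644e-05,  2.88673743e+00]), 'wrist_force': array([ 0.48752235,  0.08447383, -0.88435843]), 'moment': array([0.00516053, 0.01628384, 0.03574064]), 'finger_force': 0.0, 'finger_gap': 93.87070677521797}
```

View pics/scene1.png

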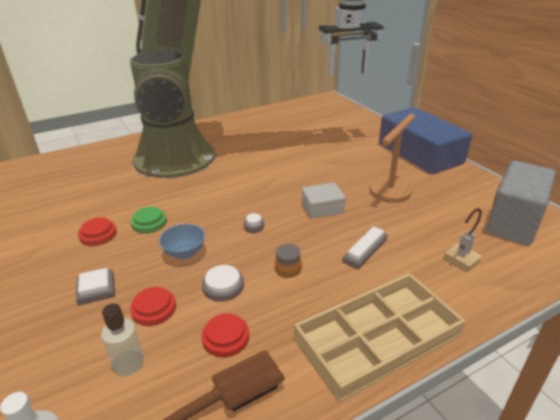

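View pics/top1.png

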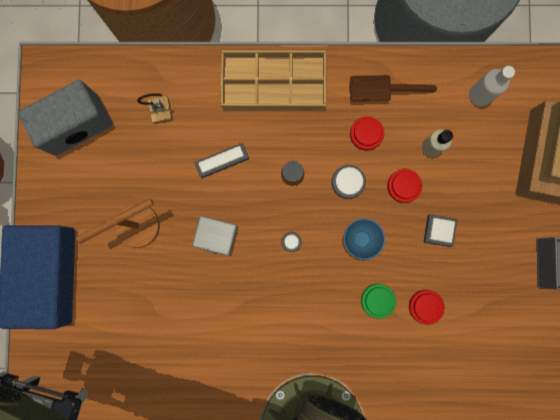

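The top view shows white lenses: the large round lamp at (348,181), square at (441,231), bar at (222,160) and small spare at (291,242). In the scene view they are at (222,281), (96,284), (365,246) and (254,222). The red and green round lookalikes are at top (367,133), (405,186), (427,307) and (379,301).

```bash
cat > h.py <<'E'
import numpy as np,cv2
from scipy.spatial.transform import Rotation as R
def tool(s):
    T=np.eye(4);T[:3,:3]=R.from_euler('xyz',s['eef_rot']).as_matrix();T[:3,3]=s['eef_pos'];return T
def ray(c,u,v,T=None):
    T=c["cam_to_world"] if T is None else T
    d=T[:3,:3]@np.array([(u-c['cx'])/c['fx'],-(v-c['cy'])/c['fy'],-1]);return T[:3,3],d/np.linalg.norm(d)
def blob(img,u,v,r=45):
    h=cv2.cvtColor(img,cv2.COLOR_RGB2HSV);m=((h[...,1]<45)&(h[...,2]>185)).astype(np.uint8)
    n,l,st,ce=cv2.connectedComponentsWithStats(m)
    k=[i for i in range(1,n) if np.hypot(*(ce[i]-[u,v]))<r and st[i,4]>30]
    k=min(k,key=lambda i:np.hypot(*(ce[i]-[u,v])));pts=np.argwhere(l==k)[:,::-1].astype(np.float32)
    return ce[k],st[k,4],pts
def tri(a,b):
    A=[];B=[]
    for o,d in(a,b):
        P=np.eye(3)-np.outer(d,d);A.append(P);B.append(P@o)
    p=np.linalg.lstsq(np.vstack(A),np.hstack(B),rcond=None)[0]
    return p,[np.linalg.norm(P@(p-o)) for P,(o,d) in zip(A,(a,b))]
def plane(r,z):
    o,d=r;return o+d*(z-o[2])/d[2]
E
python3 - <<'E'
from h import *
import pickle
d=pickle.load(open("d1.pkl","rb"));t=d['top'][1];s=d['scene'][1]
for n,a,b in(("round",(348,181),(222,277)),("square",(441,231),(96,281)),("bar",(222,160),(365,243)),("small",(291,242),(254,220))):
    ca,na,pa=blob(t['pixels'],*a,15);cb,nb,pb=blob(s['pixels'],*b,20)
    p,e=tri(ray(t,*ca),ray(s,*cb))
    q=cv2.boxPoints(cv2.minAreaRect(pa));w=np.array([plane(ray(t,*x),30) for x in q])
    print(n,ca.round(1),na,cb.round(1),nb,p.round(1),np.round(e,1),"z30:",plane(ray(t,*ca),30).round(1),"sides",[np.round(np.linalg.norm(w[i]-w[i-1]),0) for i in(1,2)],"ang",[round(float(np.degrees(np.arctan2(*(w[i]-w[i-1])[[1,0]]))),0) for i in (1,2)])
for n,a in (("red1",(405,186)),("red2",(367,133)),("bowl",(364,240)),("jar",(292,173)),("spray",(441,140)),("watch",(215,236))): print(n,plane(ray(t,*a),30).round())
im=np.hstack([cv2.resize(s['pixels'][190:370,40:420],None,fx=2,fy=2)])
cv2.imwrite("pics/crop1.png",im[:,:,::-1])
E
```

```text
round [349.1 180.4] 546 [221.7 276.6] 636 [597.3 -86.6  27.5] [0. 0.] z30: [597.  -86.3  30. ] sides [np.float64(63.0), np.float64(61.0)] ang [-90.0, 180.0]
square [442.3 230. ] 435 [ 92.7 279.8] 523 [ 477.2 -311.6   26.7] [0.3 0.3] z30: [ 477.  -310.9   30. ] sides [np.float64(50.0), np.float64(51.0)] ang [-10.0, -99.0]
bar [220.5 158.8] 438 [365.4 241.5] 424 [649.4 229.   26.2] [0.6 0.6] z30: [649. 229.  30.] sides [np.float64(109.0), np.float64(25.0)] ang [-67.0, -157.0]
small [291.  241.2] 140 [253.2 217.9] 105 [447.8  54.8  27.7] [0.1 0.1] z30: [447.7  54.8  30. ] sides [np.float64(29.0), np.float64(29.0)] ang [-90.0, -180.0]
red1 [ 584. -222.   30.]
red2 [ 714. -131.   30.]
bowl [ 452. -122.   30.]
jar [615.  53.  30.]
spray [ 697. -311.   30.]
watch [459. 240.  30.]
```

View pics/crop1.png

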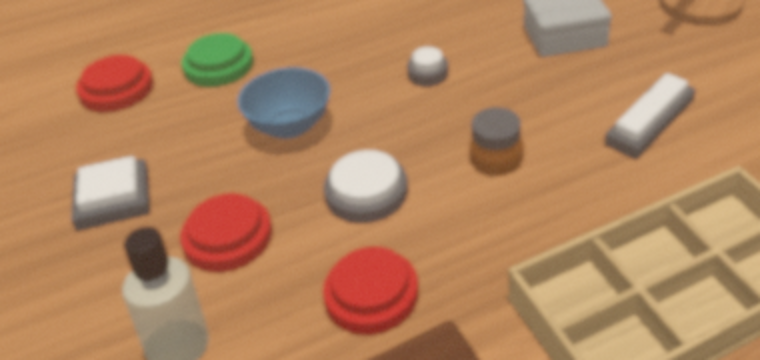

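Both views agree with each other and with the given sizes and heights, apart from about 3 mm low in z. The crop shows the white round lens at scene (222,277), distinct from the red ones. Moving over it with the fingers shut.

Request:
play_rows(
  translation=[
    [0,0,0.04],
    [0.04,-0.05,0.04],
    [0.08,-0.1,0.04],
    [0.458,-0.618,0.04],
    [0.458,-0.618,0.04],
    [0.458,-0.618,0.04],
    [0.458,-0.618,0.04],
    [0.458,-0.618,0.04],
    [0.458,-0.618,0.04],
    [0.458,-0.618,0.04],
    [0.458,-0.618,0.04],
    [0.458,-0.618,0.04],
  ],
  yaw=[0,0,0,0,0,0,0,0,0,0,0,0],
  hand=0,
  force=5,
)

```text
clock: 1.65
eef_pos: [549.3, -21.6, 215.1]
eef_rot: [3.142, -0.0, 2.887]
wrist_force: [0.3, 0.6, 1.3]
finger_gap: 0.0
finger_force: 0.0
```

Request:
play_rows(
  translation=[
    [0,0,0],
    [0,0,0],
    [0,0,0],
  ],
  yaw=[0,0,0],
)

```text
clock: 2.02
eef_pos: [548.0, -18.6, 215.5]
eef_rot: [3.141, 0.0, 2.888]
wrist_force: [-0.0, -0.6, 0.4]
finger_gap: 0.4
finger_force: 0.0
```

Request:
play_rows(
  translation=[
    [0.025,-0.034,0],
    [0.049,-0.068,0],
    [0.049,-0.068,-0.05],
    [0.049,-0.068,-0.1],
    [0.049,-0.068,-0.14],
    [0.049,-0.068,-0.155],
    [0.049,-0.068,-0.155],
    [0.049,-0.068,-0.155],
  ],
  yaw=[0,0,0,0,0,0,0,0],
)

```text
clock: 3.02
eef_pos: [598.3, -87.6, 62.2]
eef_rot: [3.141, 0.003, 2.887]
wrist_force: [0.9, -0.7, -0.4]
finger_gap: 0.4
finger_force: 0.0
```

```bash
python3 - <<'E'
from h import *
from cell import telemetry, eyes
s=telemetry.read_state();c=eyes.camera("wrist");cv2.imwrite("pics/w2.png",c["pixels"][:,:,::-1])
print(s['eef_pos'].round(1))
T=tool(s)@c['T_tool_cam'];Ti=np.linalg.inv(T)
def proj(p):
    q=Ti@np.r_[p,1];return np.array([c['cx']-c['fx']*q[0]/q[2],c['cy']+c['fy']*q[1]/q[2]])
for p in((597,-87,30),(477,-311,30),(447.8,54.8,30),s['eef_pos']):print(p,proj(p).round())
E
```

```text
[598.3 -87.6  62.2]
(597, -87, 30) [283. 223.]
(477, -311, 30) [-24. 153.]
(447.8, 54.8, 30) [428. -25.]
[598.32827876 -87.60896168  62.22643447] [283. 239.]
```

View pics/w2.png

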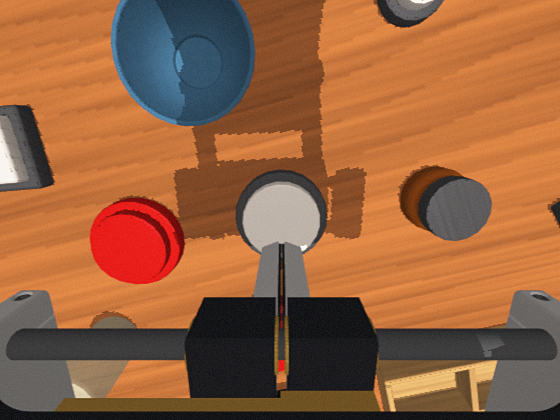

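The wrist view shows the closed fingertips over the round white lens (centre about (281,222), predicted (283,223)). The red lookalike is to the left at (135,240). Pressing.

Request:
play_rows(
  translation=[
    [0,0,-0.012],
    [0,0,-0.022],
    [0,0,-0.026],
    [0,0,-0.028],
    [0,0,-0.03],
    [0,0,-0.032],
    [0,0,-0.034],
    [0,0,-0.036],
    [0,0,-0.036],
    [0,0,-0.036],
  ],
  yaw=[0,0,0,0,0,0,0,0,0,0],
)

```text
clock: 4.32
eef_pos: [597.4, -87.7, 24.3]
eef_rot: [3.142, 0.0, 2.887]
wrist_force: [-0.3, -0.2, -0.1]
finger_gap: 0.4
finger_force: 0.0
```

Request:
play_rows(
  translation=[
    [0,0,-0.001],
    [0,0,-0.0015],
  ],
  yaw=[0,0],
)

```text
clock: 4.58
eef_pos: [597.4, -87.7, 22.7]
eef_rot: [-3.142, -0.0, 2.887]
wrist_force: [-0.1, 0.6, 0.1]
finger_gap: 0.6
finger_force: 0.0
```

```bash
python3 - <<'E'
from h import *
from cell import telemetry, eyes
print([telemetry.read_state()['wrist_force'].round(1) for _ in range(2)])
c=eyes.camera("scene")["pixels"];w=eyes.camera("wrist")["pixels"]
a=cv2.resize(c[230:320,165:285],None,fx=4,fy=4);b=cv2.resize(w[150:270,220:340],(360,360))
cv2.imwrite("pics/c3.png",np.hstack([a,b[:a.shape[0]]])[:,:,::-1])
print(telemetry.read_state()['wrist_force'].round(1),telemetry.read_state()['eef_pos'])
E
```

```text
[array([-0.1,  0.6,  0.1]), array([-0.1,  0.6,  0.1])]
[ 0.5 -0.6 -0. ] [597.33425328 -87.6710455   22.64598245]
```

View pics/c3.png

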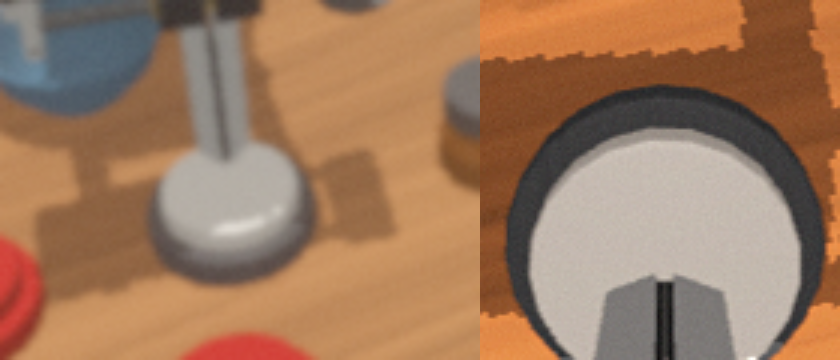

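```bash
cat >> h.py <<'E'
def proj(c,p,T=None):
    q=np.linalg.inv(c['cam_to_world'] if T is None else T)@np.r_[p,1];return np.array([c['cx']-c['fx']*q[0]/q[2],c['cy']+c['fy']*q[1]/q[2]])
E
python3 - <<'E'
from h import *
import pickle
from cell import telemetry
d=pickle.load(open("d1.pkl","rb"));sc=d['scene'][1];w=d['wrist'][1]
s=telemetry.read_state();T=tool(s)
for h in(0,5,10,15,20):
  print(h,[ (x,(proj(sc,(T@[x,0,-h,1])[:3]).round(1)),proj(w,(T@[x,0,-h,1])[:3],T@w['T_tool_cam']).round(1)) for x in(-8,0,8)])
for z in(22,30): print(z,proj(sc,(597,-87,z)),proj(w,(597,-87,z),T@w['T_tool_cam']))
print("observed tip scene 221.2 270 wrist 281.7 242.7")
E
```

```text
0 [(-8, array([222. , 281.3]), array([282.9, 248.4])), (0, array([221.4, 278.6]), array([282.9, 238.7])), (8, array([220.9, 275.9]), array([282.9, 228.8]))]
5 [(-8, array([221.7, 279.5]), array([282.9, 251.1])), (0, array([221.2, 276.7]), array([282.9, 241.2])), (8, array([220.6, 274.1]), array([283. , 231.1]))]
10 [(-8, array([221.5, 277.6]), array([283. , 253.9])), (0, array([221. , 274.9]), array([283. , 243.8])), (8, array([220.4, 272.2]), array([283. , 233.5]))]
15 [(-8, array([221.3, 275.7]), array([283. , 256.8])), (0, array([220.7, 273. ]), array([283. , 246.5])), (8, array([220.2, 270.3]), array([283., 236.]))]
20 [(-8, array([221. , 273.8]), array([283. , 259.9])), (0, array([220.5, 271.1]), array([283.1, 249.4])), (8, array([219.9, 268.4]), array([283.1, 238.6]))]
22 [221.70696429 278.63501367] [283.64021198 237.77757663]
30 [221.32795428 275.64927009] [283.72306261 241.77793211]
observed tip scene 221.2 270 wrist 281.7 242.7
```

The measured tip in both views sits about 25 mm behind the nominal TCP, so the shut fingers end higher than stated. The force reading also shows no contact. Descending in short steps with force checks.

Request:
play_rows(
  translation=[
    [0,0,-0.002],
    [0,0,-0.004],
    [0,0,-0.006],
    [0,0,-0.0075],
  ],
  yaw=[0,0,0,0],
)

```text
clock: 5.18
eef_pos: [597.3, -87.7, 15.0]
eef_rot: [-3.142, -0.0, 2.887]
wrist_force: [0.2, 0.5, -0.2]
finger_gap: 0.8
finger_force: 0.0
```

Request:
play_rows(
  translation=[
    [0,0,-0.0015],
    [0,0,-0.003],
    [0,0,-0.0045],
  ],
  yaw=[0,0,0],
)

```text
clock: 5.55
eef_pos: [597.4, -87.7, 10.7]
eef_rot: [-3.142, -0.0, 2.887]
wrist_force: [-0.2, 0.3, -0.8]
finger_gap: 0.6
finger_force: 0.0
```

Request:
play_rows(
  translation=[
    [0,0,-0.0015],
    [0,0,-0.003],
  ],
  yaw=[0,0],
)

```text
clock: 5.8
eef_pos: [597.4, -87.7, 7.6]
eef_rot: [-3.142, 0.0, 2.887]
wrist_force: [-0.1, 1.3, -0.4]
finger_gap: 1.1
finger_force: 0.0
```

Request:
play_rows(
  translation=[
    [0,0,-0.0015],
    [0,0,-0.003],
  ],
  yaw=[0,0],
)

```text
clock: 6.05
eef_pos: [597.4, -87.7, 4.6]
eef_rot: [-3.142, -0.0, 2.887]
wrist_force: [0.7, 0.1, -0.1]
finger_gap: 0.6
finger_force: 0.0
```

```bash
python3 - <<'E'
from h import *
from cell import telemetry, eyes
c=eyes.camera("scene")["pixels"];w=eyes.camera("wrist")["pixels"]
a=cv2.resize(c[230:320,165:285],None,fx=3,fy=3);b=cv2.resize(w[120:320,180:380],(400,400))
a=cv2.copyMakeBorder(a,0,130,0,0,cv2.BORDER_CONSTANT)
cv2.imwrite("pics/c4.png",np.hstack([a,b])[:,:,::-1])
E
```

```text
(no output)
```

View pics/c4.png

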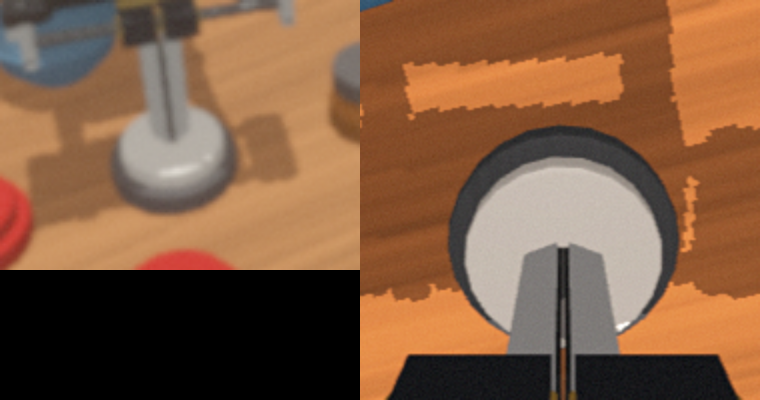

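The scene crop shows the tips at about (221.7,276.7), nearly touching the lens, which is still fully up. Continuing down in small steps.

Request:
play_rows(
  translation=[
    [0,0,-0.001],
    [0,0,-0.002],
  ],
  yaw=[0,0],
)

```text
clock: 6.4
eef_pos: [597.4, -87.7, 2.7]
eef_rot: [-3.142, 0.0, 2.887]
wrist_force: [-0.3, -0.4, 0.6]
finger_gap: 0.7
finger_force: 0.0
```

Request:
play_rows(
  translation=[
    [0,0,-0.001],
    [0,0,-0.002],
  ],
  yaw=[0,0],
)

```text
clock: 6.65
eef_pos: [597.4, -87.7, 0.7]
eef_rot: [-3.142, -0.0, 2.887]
wrist_force: [-1.0, -1.1, -0.2]
finger_gap: 0.8
finger_force: 0.0
```

Request:
play_rows(
  translation=[
    [0,0,-0.001],
    [0,0,-0.002],
  ],
  yaw=[0,0],
)

```text
clock: 6.9
eef_pos: [597.4, -87.7, -1.1]
eef_rot: [3.142, 0.0, 2.887]
wrist_force: [-1.7, -0.1, 3.9]
finger_gap: 0.3
finger_force: 1.7
```

Contact at a TCP height of about 0 (3.9 N), so the lens travels from 0 to -8. Pressing to about -6.

Request:
play_rows(
  translation=[
    [0,0,-0.001],
    [0,0,-0.002],
    [0,0,-0.003],
    [0,0,-0.004],
    [0,0,-0.005],
  ],
  yaw=[0,0,0,0,0],
)

```text
clock: 7.52
eef_pos: [597.4, -87.7, -6.3]
eef_rot: [3.142, 0.0, 2.887]
wrist_force: [-1.7, -0.9, 3.7]
finger_gap: 0.4
finger_force: 1.7
```

Request:
play_rows(
  translation=[
    [0,0,-0.0005],
    [0,0,-0.001],
  ],
  yaw=[0,0],
)

```text
clock: 7.78
eef_pos: [597.4, -87.7, -7.3]
eef_rot: [-3.142, 0.0, 2.887]
wrist_force: [-0.7, 0.9, 4.1]
finger_gap: -0.1
finger_force: 1.6
```

Request:
play_rows(
  translation=[
    [0,0,0.01],
    [0,0,0.07],
    [-0.02,-0.04,0.09],
    [-0.04,-0.08,0.09],
    [-0.06,-0.12,0.09],
    [-0.08,-0.16,0.09],
    [-0.1,-0.2,0.09],
    [-0.12,-0.223,0.09],
    [-0.12,-0.223,0.07],
    [-0.12,-0.223,0.05],
    [-0.12,-0.223,0.05],
  ],
  yaw=[0,0,0,0,0,0,0,0,0,0,0],
)

```text
clock: 9.15
eef_pos: [476.8, -310.3, 42.0]
eef_rot: [3.141, -0.002, 2.887]
wrist_force: [-0.3, 0.9, 0.7]
finger_gap: 0.6
finger_force: 0.0
```

```bash
python3 - <<'E'
from h import *
from cell import telemetry, eyes
s=telemetry.read_state();print(s['eef_pos'].round(1))
w=eyes.camera("wrist");c=eyes.camera("scene")["pixels"]
T=tool(s)@w['T_tool_cam']
print([(z,proj(w,(477,-311,z),T).round(1)) for z in(22,30)])
a=cv2.resize(c[230:320,60:280],None,fx=3,fy=3);b=cv2.resize(w['pixels'],None,fx=.5,fy=.5)
b=cv2.copyMakeBorder(b,0,0,0,a.shape[1]-b.shape[1],cv2.BORDER_CONSTANT)
cv2.imwrite("pics/c5.png",np.vstack([a,b])[:,:,::-1])
E
```

```text
[ 476.8 -310.3   42. ]
[(22, array([282. , 230.2])), (30, array([282.1, 233.6]))]
```

View pics/c5.png

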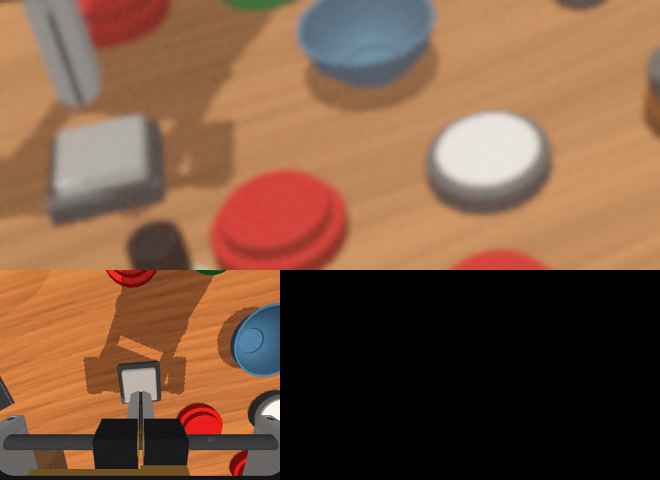

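The scene crop shows the round lens sunk in and standing where it was. The wrist view shows the square lens under the fingers at about (278,232), against a predicted (282,233). Pressing it.

Request:
play_rows(
  translation=[
    [0,0,-0.015],
    [0,0,-0.03],
    [0,0,-0.038],
    [0,0,-0.041],
    [0,0,-0.0425],
    [0,0,-0.0435],
    [0,0,-0.0445],
    [0,0,-0.0455],
  ],
  yaw=[0,0,0,0,0,0,0,0],
)

```text
clock: 10.25
eef_pos: [477.5, -310.8, -2.5]
eef_rot: [-3.141, 0.0, 2.887]
wrist_force: [-0.1, 0.7, 3.1]
finger_gap: 0.2
finger_force: 1.8
```

Request:
play_rows(
  translation=[
    [0,0,-0.001],
    [0,0,-0.002],
    [0,0,-0.0025],
  ],
  yaw=[0,0,0],
)

```text
clock: 10.62
eef_pos: [477.5, -310.8, -5.3]
eef_rot: [-3.141, 0.0, 2.887]
wrist_force: [0.2, 0.3, 2.4]
finger_gap: 0.5
finger_force: 1.6
```

Request:
play_rows(
  translation=[
    [0,0,-0.001],
    [0,0,-0.0017],
  ],
  yaw=[0,0],
)

```text
clock: 10.88
eef_pos: [477.5, -310.8, -7.0]
eef_rot: [-3.142, 0.0, 2.887]
wrist_force: [-0.1, 0.3, 4.0]
finger_gap: 0.8
finger_force: 1.7
```

Square lens in. Rising and going to the bar, aligning the fingers with its length.

Request:
play_rows(
  translation=[
    [0,0,0.01],
    [0,0,0.07],
    [0.01,0.03,0.1],
    [0.025,0.08,0.1],
    [0.04,0.13,0.1],
    [0.056,0.18,0.1],
    [0.073,0.23,0.1],
    [0.09,0.28,0.1],
    [0.105,0.33,0.1],
    [0.12,0.38,0.1],
    [0.137,0.43,0.1],
    [0.153,0.48,0.1],
  ],
  yaw=[0,0,0.1,0.2,0.3,0.4,0.5,0.6,0.65,0.65,0.65,0.65],
)

```text
clock: 12.38
eef_pos: [630.6, 171.0, 93.6]
eef_rot: [-3.142, 0.0, -2.746]
wrist_force: [1.0, -0.2, -0.5]
finger_gap: 0.1
finger_force: 0.0
```

Request:
play_rows(
  translation=[
    [0.01,0.03,0],
    [0.0185,0.06,0],
    [0.0185,0.06,-0.03],
    [0.0185,0.06,-0.06],
    [0.0185,0.06,-0.06],
    [0.0185,0.06,-0.06],
  ],
  yaw=[0,0,0,0,0,0],
)

```text
clock: 13.12
eef_pos: [649.5, 229.4, 34.7]
eef_rot: [-3.141, 0.002, -2.747]
wrist_force: [-0.3, -0.1, 1.5]
finger_gap: 0.2
finger_force: 0.0
```

```bash
python3 - <<'E'
from h import *
from cell import telemetry, eyes
s=telemetry.read_state();print(s['eef_pos'].round(1),s['eef_rot'].round(3))
w=eyes.camera("wrist");c=eyes.camera("scene")["pixels"]
T=tool(s)@w['T_tool_cam']
print([(z,proj(w,(649,229,z),T).round(1)) for z in(22,30)])
a=cv2.resize(c[190:310,60:430],None,fx=2,fy=2);b=cv2.resize(w['pixels'],None,fx=.6,fy=.6)
b=cv2.copyMakeBorder(b,0,0,0,a.shape[1]-b.shape[1],cv2.BORDER_CONSTANT)
cv2.imwrite("pics/c6.png",np.vstack([a,b])[:,:,::-1])
E
```

```text
[649.5 229.4  34.7] [-3.141e+00  2.000e-03 -2.747e+00]
[(22, array([281.8, 232.9])), (30, array([281.9, 236.6]))]
```

View pics/c6.png

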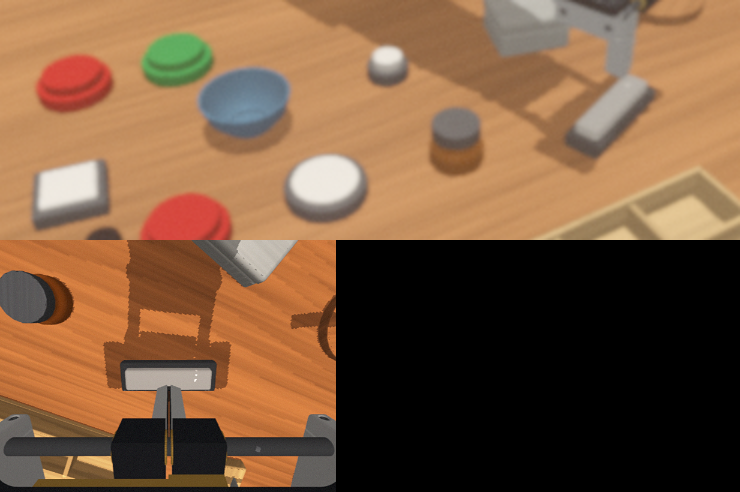

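Round and square lenses are in. The bar lens is under the tips at about (280,232) in the wrist view, with the fingers aligned along it. Pressing with a 2 mm correction.

Request:
play_rows(
  translation=[
    [-0.002,-0.001,-0.015],
    [-0.002,-0.001,-0.028],
    [-0.002,-0.001,-0.033],
    [-0.002,-0.001,-0.0345],
    [-0.002,-0.001,-0.0355],
    [-0.002,-0.001,-0.0365],
    [-0.002,-0.001,-0.0375],
  ],
  yaw=[0,0,0,0,0,0,0],
)

```text
clock: 14.1
eef_pos: [647.0, 228.3, -4.2]
eef_rot: [-3.142, 0.0, -2.746]
wrist_force: [-2.6, -1.4, 5.0]
finger_gap: 0.5
finger_force: 1.8
```

Request:
play_rows(
  translation=[
    [0,0,-0.001],
    [0,0,-0.002],
    [0,0,-0.0025],
  ],
  yaw=[0,0,0],
)

```text
clock: 14.48
eef_pos: [647.0, 228.3, -7.0]
eef_rot: [-3.142, 0.0, -2.746]
wrist_force: [-1.0, -0.4, 2.7]
finger_gap: 0.7
finger_force: 1.6
```

Now lifting clear and checking.

Request:
play_rows(
  translation=[
    [0,0,0.01],
    [0,0,0.06],
    [0,0,0.12],
    [0,0,0.18],
    [-0.02,-0.04,0.2],
    [-0.05,-0.09,0.2],
    [-0.1,-0.1,0.2],
    [-0.1,-0.1,0.2],
    [-0.1,-0.1,0.2],
  ],
  yaw=[0,0,0,0,0,0,0,0,0],
)

```text
clock: 15.6
eef_pos: [547.6, 128.5, 194.0]
eef_rot: [-3.141, 0.002, -2.746]
wrist_force: [0.6, -0.2, -0.3]
finger_gap: 0.7
finger_force: 0.0
```

```bash
python3 - <<'E'
from h import *
from cell import telemetry, eyes
import pickle
c=eyes.camera("scene");d=pickle.load(open("d1.pkl","rb"))
for n,b in(("round",(222,277)),("square",(96,281)),("bar",(365,243)),("small",(254,220))):
    print(n,[blob(x['pixels'],*b,20)[0].round(1) for x in(d['scene'][1],c)])
for n,p in (("round",(597,-87)),("square",(477,-311)),("bar",(649,229))): print(n,proj(c,(*p,30)).round(1),proj(c,(*p,22)).round(1))
cv2.imwrite("pics/c7.png",cv2.resize(c['pixels'][190:320,60:430],None,fx=2,fy=2)[:,:,::-1])
print(telemetry.read_state()['eef_pos'])
E
```

```text
round [array([221.7, 276.6]), array([222. , 279.2])]
square [array([ 92.7, 279.8]), array([ 93.4, 282.3])]
bar [array([365.4, 241.5]), array([365.3, 243.7])]Traceback (most recent call last):
  File "<stdin>", line 6, in <module>
  File "h.py", line 12, in blob
    k=min(k,key=lambda i:np.hypot(*(ce[i]-[u,v])));pts=np.argwhere(l==k)[:,::-1].astype(np.float32)
ValueError: min() iterable argument is empty
```

All three lenses sit 2.2–2.6 px lower in the scene view, about 7 mm, with no sideways shift. The small lamp is only in the arm's shadow and was never approached. Handing in.

```bash
python3 -c "
from cell import manip
print(manip.sign_off())"
```

```text
the job is handed in; nothing more can be done
None
```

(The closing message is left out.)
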